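Reset the breaker buttons of three repaired units in order

TASK

Each of the four units on the repair bench has a popped-out round reset button on top. With a fingertip, lightly press the button fully home first on the power supply (box with the fan grille), then on the amplifier (box with the cooling fins), then on the loudspeaker (round drum); leave the control head's button (long box with a display) alone. Do not lift, carry or shove any unit, leave everything else on the bench where it is, and finish with the hand clear.

Things in the scene. Friction and masses are not known exactly. Their poses are not given: they have to be found in the camera images.
- psu: The power supply, loose on the bench: dark steel box with a round steel fan grille on top, 110 mm (own x) by 66 mm (y) by 50 mm tall (0.8 kg). Button on the top face on the centre line, 32 mm from the origin towards own -x; the fan grille is at +22 mm. Origin at the centre of the underside, z up
- psu_button_top (a point): Centre of the top of the power supply's reset button (moves with it). The button is identical on all four units: a round grey cap 22 mm across in a thin steel collar, standing 16 mm above the case when fully out; it slides straight down 8 mm to a hard stop (then 8 mm above the case), resists with about 2 N all the way and stays where it is left
- psu_button (a joint): Travel of the power supply's reset button in m: 0 fully out, 0.008 fully home; starts between 0 and 0.0015
- amp: The amplifier, loose on the bench: black box with a row of cooling fins over the +x part of its top, 90 mm (own x) by 80 mm (y); flat top strip 42 mm tall, fin tops 43 mm (0.8 kg). Button on the flat strip on the centre line, 26 mm from the origin towards own -x. Origin at the centre of the underside, z up
- amp_button_top (a point): Centre of the top of the amplifier's reset button (moves with it). The button is identical on all four units: a round grey cap 22 mm across in a thin steel collar, standing 16 mm above the case when fully out; it slides straight down 8 mm to a hard stop (then 8 mm above the case), resists with about 2 N all the way and stays where it is left
- amp_button (a joint): Travel of the amplifier's reset button in m: 0 fully out, 0.008 fully home; starts between 0 and 0.0015
- speaker: The loudspeaker, loose on the bench: round black drum 86 mm across and 46 mm tall with ring-shaped grille on top (0.7 kg). Button at the centre of the top. Origin at the centre of the underside, z up
- speaker_button_top (a point): Centre of the top of the loudspeaker's reset button (moves with it). The button is identical on all four units: a round grey cap 22 mm across in a thin steel collar, standing 16 mm above the case when fully out; it slides straight down 8 mm to a hard stop (then 8 mm above the case), resists with about 2 N all the way and stays where it is left
- speaker_button (a joint): Travel of the loudspeaker's reset button in m: 0 fully out, 0.008 fully home; starts between 0 and 0.0015
- head: The control head, loose on the bench: long narrow black box 50 mm (own x) by 120 mm (own y) by 34 mm tall with a glass display and a fixed black tuning knob (18 mm across, 10 mm tall) on top (0.6 kg). Button on top, 42 mm from the origin towards own -y. NOT to be pressed. Origin at the centre of the underside, z up
- head_button_top (a point): Centre of the top of the control head's reset button (moves with it). The button is identical on all four units: a round grey cap 22 mm across in a thin steel collar, standing 16 mm above the case when fully out; it slides straight down 8 mm to a hard stop (then 8 mm above the case), resists with about 2 N all the way and stays where it is left
- head_button (a joint): Travel of the control head's reset button in m: 0 fully out, 0.008 fully home; starts between 0 and 0.0015
- screwdriver: Bystander, loose: orange-handled screwdriver lying down, 180 mm long, 30 mm high at most; origin on its underside
- pliers: Bystander, loose: orange-handled pliers lying flat, about 120 mm long, 14 mm high; origin on its underside
- jar: Bystander, loose: small clear closed jar, 48 mm across, 60 mm tall; origin on its underside
- connector: Bystander, loose: metal plug connector standing upright, 32 mm across, 42 mm tall; origin on its underside
- fan: Bystander, loose: spare square cooling fan lying flat, 80 x 80 x 25 mm; origin on its underside
- wrench: Bystander, loose: steel wrench lying flat, 150 mm long, under 15 mm high; origin on its underside
Mind the look-alikes: they are no part of the job. Leave any orange look-alike of the speaker alone.

How it is judged:
By the outcome, as a careful person would: the job done as asked, in the order asked, and still so for the second after the job is handed in, with the robot touching nothing.
It also fails if it takes over 53 s, if anything falls off the work surface, if the arm or the gripper's body presses on something with over 40 N, if the wrist force passes 120 N, or if a joint passes its speed limit or range.

ROBOT

A 6-joint arm with a two-finger parallel gripper is mounted at the origin on the work surface. World frame = base frame: x ahead of the robot, y to its left, z up, the work surface at z = 0. Lengths are in m, angles in degrees, forces in N, time in s.
With the tool pointing down it reaches from about 0.375 to 0.9 m from the base axis. Payload 3.1 kg.
Tool frame: the origin (TCP) lies on the centre line of the jaws, within the pads' length; the fingertips stand 25 mm ahead of it and the grasp point (between the pads) lies 6 mm ahead of it; z points along the fingers, y is the line along which they close (so a half turn about z gives the same grasp; the last joint's range is limited). The gripper opens to 87 mm and grips with 3 to 60 N. Pads are 19 mm wide; open, the fingers measure 117 mm over their backs; the gripper's body (75 mm by 190 mm) begins 51 mm behind the grasp point.
Start: joints at [61.049, 30.224, 82.088, -0, 67.689, -10.227], TCP at [0.201, 0.592, 0.248] pointing down, gripper open.
Joint ranges: [-176.69, 176.69], [-43.24, 126.21], [12.49, 139.97], [-82, 262], [0, 151.66], [-163.58, 163.58]. Speed limits (degrees/s): [159.86, 159.86, 180, 180, 180, 180].

INTERFACE

Orientations are given as a 3x3 rotation matrix whose columns are the frame's x, y, z axes.
In Python, from rig import * gives the robot as it stands.
- The arm moves only by the tool step_arm, never from a script. Its argument "steps" is a list of rows, each a list of 7 numbers: the shift along the tool's x, y, z normalised to -1 to 1, where 1 is 0.3 m, then the turn, a rotation vector about the tool's x, y, z normalised to -1 to 1, where 1 is 45 degrees, then the gripper's target within -1 to 1 (shut at 1, half-way at 0, fully open at -1). A call has 1 to 8 rows; each row is the pose to reach, as a shift and turn from the pose commanded when the call began, along the tool's axes at that moment; what a row does not reach only later rows make up. A row lasts 1/12 s, in which the tool goes at most 41.7 mm and 7.16 degrees, less where a joint would pass 70% of its speed; a pose out of reach is approached as far as the arm can. A call with a number of a shift or a turn outside -1 to 1 is refused whole. A call with a gripper value outside its range is refused whole. The fingers move at their own pace and stop on an object; the grip force is fixed at half the most. Time passes only in rows, so rows that repeat a pose let the fingers close. It gives the time, the measured TCP pose, the force, the opening and the grip force at its end, in the units of the state.
- read_state(): the state, without advancing time (a new reading comes with each control period).
- capture(name): name is "scene" or "top" or "wrist"; returns a dict with "image" (400x640x3 uint8, red, green, blue), "vertical_fov" (degrees; the focal length in pixels is half the picture's height over the tangent of half this angle, whatever the lens; pixels are square), "cx", "cy" (the principal point, pixels), "k1" (the pictures are not rectified: a ray, as slopes to the right and down, at radius r is drawn at 1 + k1 r^2 times it, then the intrinsics apply), "world_from_camera" (4x4, takes a point from camera to world coordinates); the wrist camera has in their place "T_tool_cam" (4x4, takes a point from camera to tool coordinates, whose origin is the TCP and whose axes are the flange's). Camera axes: x right, y down, z forward; pixel columns grow to the right and rows downward; lengths in m; the calibration is good to about 2 mm. A picture is of the moment at which its call begins: read the wrist's pose just before it. There is no depth.
- hand_in(): hands the job in; it is judged then, once.
The state is a dict: "time_s": time; "joint_positions": joint angles; "qvel": joint speeds; "tau": joint torques, N m; "position": TCP position; "tcp_rot": TCP orientation; "force": force on the tool from outside, world axes, zero at the start; "moment": the same for the moment, N m; "opening": opening from 0.0 (shut) to 1.0 (fully open); "grasp_force": force on a finger pad.
Only numpy, scipy, OpenCV 4.12 (cv2) and the standard library are available. Lean on these libraries where they do the work, as an engineer would, in place of code of your own. Each camera call takes 0.05 s, during which the arm holds its last target. There are 200 camera calls.

## Working session

There is one attempt and no reset: what is moved stays moved. The work goes in short steps, Python scripts to look and compute and a tool call to move; the robot and the scene stay as the last step left them, time stands still between calls to the robot, and variables do not carry over. Pictures are saved under pics/ and viewed, at most 10 in all, crops included, and the job is handed in when it is done.

Besides the shell and the picture viewer there is one more tool, called after "Request:" as a command line: name --pt "numbers of a row" for each row, then --argument value for the rest. step_arm: Moves the arm, as the interface text tells. Scaled input: -1 to 1 covers 0.3 m each way for a shift and 45 degrees each way for a turn. Its arguments: {"type":"object","properties":{"steps":{"type":"array"}},"required":["steps"]}

```bash
mkdir -p pics; cat > h.py <<'E'
from rig import *
import numpy as np, cv2
def save(c,n): cv2.imwrite(f"pics/{n}.png",c["image"][:,:,::-1])
def ray(c,u,v,T):
    f=c["image"].shape[0]/2/np.tan(np.radians(c["vertical_fov"])/2)
    d=np.array([(u-c["cx"])/f,(v-c["cy"])/f]); s=d.copy()
    for _ in range(20): s=d/(1+c["k1"]*(s@s))
    return T[:3,3],T[:3,:3]@np.array([s[0],s[1],1])
def onz(c,u,v,z,T=None):
    o,d=ray(c,u,v,c["world_from_camera"] if T is None else T); return o+d*(z-o[2])/d[2]
E
python3 - <<'E'
from h import *
import pickle
t=capture("top");save(t,"top");s=capture("scene");save(s,"scene")
pickle.dump((t,s),open("ts.pkl","wb"))
print(t["world_from_camera"],s["world_from_camera"][:3,3]);st=read_state();print(st["time_s"],st["position"],st["tcp_rot"])
E
```

```text
[[-0.01986989 -0.99020055  0.13823193  0.43417445]
 [-0.99979711  0.01922168 -0.00602276  0.03567353]
 [ 0.00330669 -0.13832355 -0.99038157  1.23496392]
 [ 0.          0.          0.          1.        ]] [1.00074269 0.06968898 0.7461496 ]
0.1 [0.20029549 0.59138155 0.24665968] [[-9.47072632e-01  3.21017885e-01 -9.73503166e-04]
 [ 3.21019151e-01  9.47071124e-01 -1.72917583e-03]
 [ 3.66880371e-04 -1.95016826e-03 -9.99998031e-01]]
```

View pics/top.png

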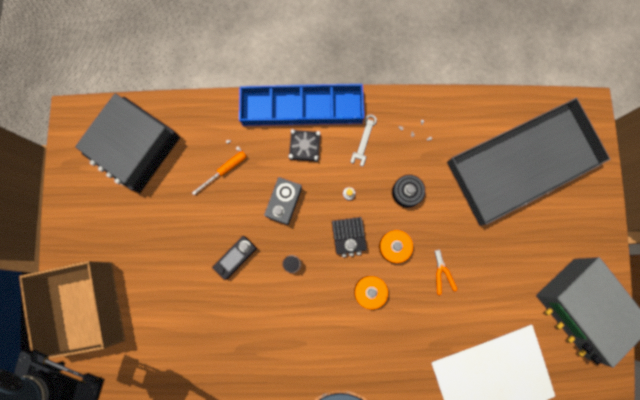

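View pics/scene.png

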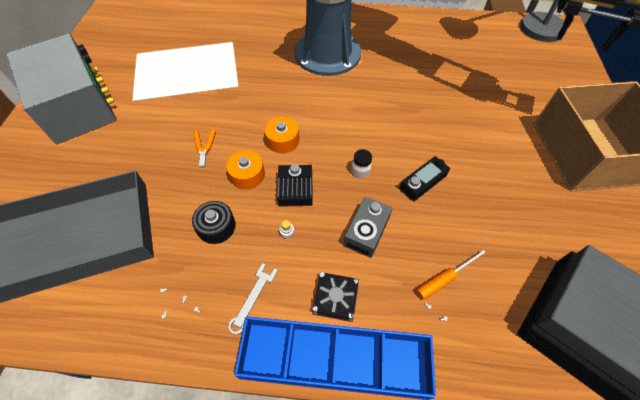

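The top view shows the psu button near (278,212), the amp button near (350,245) and the speaker button near (409,190). The scene view has them near (375,208), (295,171) and (211,216). The orange drums are the look-alikes. Next I'll refine these by blob and triangulate.

```bash
python3 - <<'E'
from h import *
import pickle
t,s=pickle.load(open("ts.pkl","rb"))
P={"psu":((278,212),(375,208),.0655),"amp":((350,245),(295,171),.0575),"spk":((409,190),(211,216),.0615)}
def ref(c,p):
    x,y=p;r=9;g=c["image"][y-r:y+r+1,x-r:x+r+1].astype(int)
    m=((g.min(2)>105)&(np.ptp(g,axis=2)<40)).astype(np.uint8)
    n,l,st,ce=cv2.connectedComponentsWithStats(m)
    k=min(range(1,n),key=lambda i:np.hypot(*(ce[i]-r))-(st[i,4]>15)*20)
    return ce[k]+np.array(p)-r,st[k,4]
for k,(a,b,z) in P.items():
    (pa,na),(pb,nb)=ref(t,a),ref(s,b)
    A,B=onz(t,*pa,z),onz(s,*pb,z)
    print(k,pa.round(1),na,pb.round(1),nb,A.round(4),B.round(4))
def crop(c,p,R=20): x,y=p; return cv2.resize(c["image"][y-R:y+R,x-R:x+R,::-1],(260,260),interpolation=cv2.INTER_NEAREST)
cv2.imwrite("pics/crops.png",np.vstack([np.hstack([crop(c,P[k][i]) for k in P]) for i,c in enumerate((t,s))]))
w=capture("wrist");print(w["T_tool_cam"].round(3),w["vertical_fov"])
E
```

```text
psu [278.5 210.8] 314 [374.6 208.8] 285 [0.5836 0.1482 0.0655] [0.5918 0.1491 0.0655]
amp [350.  244.3] 116 [294.6 169.8] 101 [ 0.494  -0.035   0.0575] [ 0.5017 -0.0348  0.0575]
spk [409.  189.4] 103 [210.8 215.8] 126 [ 0.6341 -0.1937  0.0615] [ 0.6415 -0.1934  0.0615]
[[ 0.001 -0.966 -0.258  0.07 ]
 [ 1.     0.001 -0.    -0.   ]
 [ 0.    -0.258  0.966 -0.138]
 [ 0.     0.     0.     1.   ]] 59.479952104660036
```

View pics/crops.png

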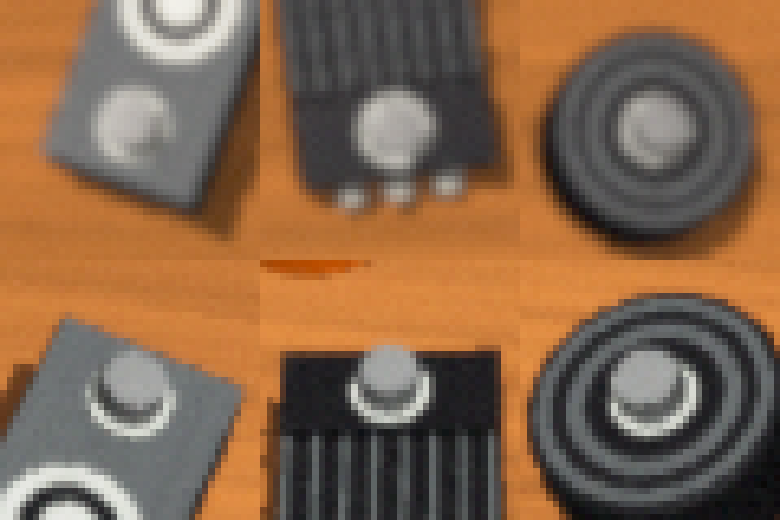

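The crops show the grey caps clearly, and the blobs in the top view are centred on them. In the scene view the cap sides pull the blobs down by about 2 px, so I trust the top values. I'll move towards the psu with the fingers shut.

Request:
step_arm --pt "-0.84 -0.5 0 0 0 0 1" --pt "-0.84 -0.5 0 0 0 0 1" --pt "-0.84 -0.5 0 0 0 0 1" --pt "-0.84 -0.5 0 0 0 0 1" --pt "-0.84 -0.5 0 0 0 0 1" --pt "-0.84 -0.5 0 0 0 0 1" --pt "-0.84 -0.5 0 0 0 0 1" --pt "-0.84 -0.5 0 0 0 0 1"

```text
time_s: 0.82
position: [0.3959, 0.3642, 0.2475]
tcp_rot: [[-0.945, 0.327, 0.003], [0.327, 0.945, -0.002], [-0.003, -0.001, -1.0]]
force: [-0.5, -0.2, -0.3]
opening: 0.475
grasp_force: 0.0
```

Request:
step_arm --pt "-0.84 -0.5 0 0 0 0 1" --pt "-0.84 -0.5 0 0 0 0 1" --pt "-0.84 -0.5 0 0 0 0 1" --pt "-0.84 -0.5 0.1 0 0 0 1" --pt "-0.84 -0.5 0.3 0 0 0 1" --pt "-0.84 -0.5 0.3 0 0 0 1" --pt "-0.84 -0.5 0.3 0 0 0 1" --pt "-0.84 -0.5 0.3 0 0 0 1"

```text
time_s: 1.48
position: [0.5829, 0.1435, 0.1553]
tcp_rot: [[-0.946, 0.323, -0.001], [0.323, 0.946, -0.001], [0.001, -0.001, -1.0]]
force: [-0.3, 0.6, -0.7]
opening: 0.004
grasp_force: 0.0
```

```bash
cat >> h.py <<'E'
def look(n):
    s=read_state(); w=capture("wrist"); save(w,n)
    T=np.eye(4);T[:3,:3]=s["tcp_rot"];T[:3,3]=s["position"];W=T@w["T_tool_cam"]
    import pickle; pickle.dump((s,w,W),open(f"{n}.pkl","wb"))
    f=200/np.tan(np.radians(w["vertical_fov"])/2)
    def proj(p):
        q=np.linalg.inv(W)@np.r_[p,1];a=q[:2]/q[2];a=a*(1+w["k1"]*a@a);return (a*f+[w["cx"],w["cy"]]).round(1)
    print(s["time_s"],np.round(s["position"],4),np.round(s["force"],1),s["opening"]); return s,w,W,proj
E
python3 - <<'E'
from h import *
s,w,W,proj=look("w1")
print(np.round(s["tcp_rot"],3),proj([.5836,.148,.0655]))
E
```

```text
1.4833 [0.5829 0.1435 0.1553] [-0.3  0.6 -0.7] 0.00415052408250202
[[-0.946  0.323 -0.001]
 [ 0.323  0.946 -0.001]
 [ 0.001 -0.001 -1.   ]] [335.5 206.9]
```

View pics/w1.png

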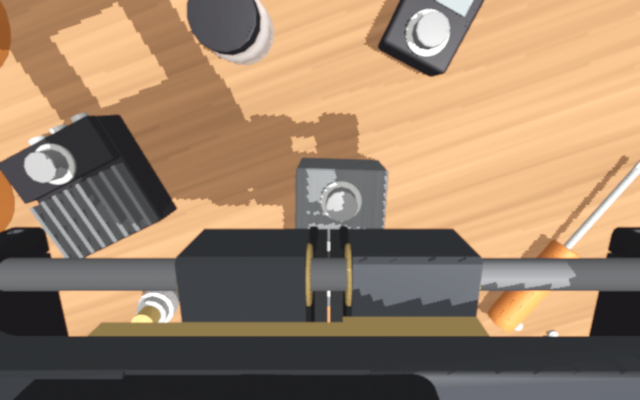

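The wrist view shows the psu button just clear of the fingers, with its cap at about (340,202) and the expected spot at (335,207). The amp button is at (43,165).

```bash
python3 - <<'E'
from h import *
import pickle
s,w,W=pickle.load(open("w1.pkl","rb"))
print(onz(w,340,202,.0655,W),onz(w,43,165,.0575,W))
R=s["tcp_rot"];p=s["position"]
for y in(-.015,0,.015):
  q=np.linalg.inv(w["T_tool_cam"])@np.array([0,y,.025,1]);f=200/np.tan(np.radians(w["vertical_fov"])/2);print(q[:2]/q[2]*f+[w["cx"],w["cy"]])
g=cv2.resize(w["image"][150:250,280:400,::-1],(720,600),interpolation=cv2.INTER_CUBIC);cv2.imwrite("pics/w1c.png",g)
E
```

```text
[0.58129658 0.15198474 0.0655    ] [ 0.49336546 -0.03216903  0.0575    ]
[298.97332567 245.8454083 ]
[328.88258872 245.86319036]
[358.79274055 245.88097296]
```

View pics/w1c.png

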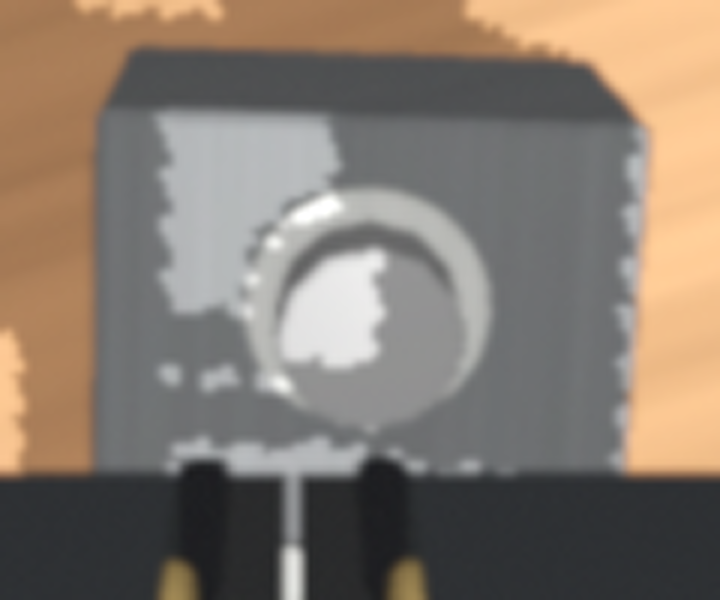

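The crop puts the cap centre at about (342,206), or world (0.584, 0.151), so I'm moving above it.

Request:
step_arm --pt "0.004 0.023 0.1 0 0 0 1" --pt "0.004 0.023 0.15 0 0 0 1" --pt "0.004 0.023 0.18 0 0 0 1" --pt "0.004 0.023 0.2 0 0 0 1" --pt "0.004 0.023 0.2 0 0 0 1" --pt "0.004 0.023 0.2 0 0 0 1"

```text
time_s: 2.03
position: [0.5829, 0.1533, 0.098]
tcp_rot: [[-0.947, 0.321, 0.001], [0.321, 0.947, 0.0], [-0.001, 0.0, -1.0]]
force: [0.7, 0.0, 0.6]
opening: 0.007
grasp_force: 0.0
```

Request:
step_arm --pt "0 0 0.01 0 0 0 1" --pt "0 0 0.02 0 0 0 1" --pt "0 0 0.025 0 0 0 1" --pt "0 0 0.03 0 0 0 1" --pt "0 0 0.035 0 0 0 1" --pt "0 0 0.04 0 0 0 1" --pt "0 0 0.04 0 0 0 1"

```text
time_s: 2.62
position: [0.583, 0.153, 0.0855]
tcp_rot: [[-0.947, 0.321, 0.001], [0.321, 0.947, 0.0], [-0.001, 0.0, -1.0]]
force: [0.5, 0.0, 1.4]
opening: 0.006
grasp_force: 0.5
```

Request:
step_arm --pt "0 0 0.003 0 0 0 1" --pt "0 0 0.006 0 0 0 1" --pt "0 0 0.006 0 0 0 1"

```text
time_s: 2.87
position: [0.5829, 0.153, 0.0837]
tcp_rot: [[-0.947, 0.321, 0.001], [0.321, 0.947, 0.0], [-0.0, 0.0, -1.0]]
force: [1.0, 0.2, 2.3]
opening: 0.005
grasp_force: 0.6
```

Request:
step_arm --pt "0 0 0.002 0 0 0 1" --pt "0 0 0.004 0 0 0 1" --pt "0 0 0.004 0 0 0 1"

```text
time_s: 3.12
position: [0.5829, 0.1529, 0.0834]
tcp_rot: [[-0.947, 0.321, 0.001], [0.321, 0.947, -0.0], [-0.001, 0.0, -1.0]]
force: [-0.5, 0.3, 6.9]
opening: 0.005
grasp_force: 3.2
```

The force jumped at the stop, so this button is home. I'll add a small confirming nudge, then lift.

Request:
step_arm --pt "0 0 0.002 0 0 0 1" --pt "0 0 0.002 0 0 0 1"

```text
time_s: 3.28
position: [0.583, 0.1529, 0.0834]
tcp_rot: [[-0.947, 0.321, 0.001], [0.321, 0.947, -0.0], [-0.001, 0.0, -1.0]]
force: [-1.5, -0.0, 9.8]
opening: 0.004
grasp_force: 4.8
```

Request:
step_arm --pt "0 0 -0.02 0 0 0 1" --pt "0 0 -0.1 0 0 0 1" --pt "0 0 -0.2 0 0 0 1" --pt "0 0 -0.3 0 0 0 1" --pt "0 0 -0.3 0 0 0 1"

```text
time_s: 3.7
position: [0.586, 0.1532, 0.1775]
tcp_rot: [[-0.947, 0.321, 0.01], [0.321, 0.947, 0.0], [-0.009, 0.004, -1.0]]
force: [1.3, 0.0, 1.2]
opening: 0.007
grasp_force: 0.0
```

Request:
step_arm --pt "0.083 -0.684 0 0 0 0 1" --pt "0.083 -0.684 0 0 0 0 1" --pt "0.083 -0.684 0 0 0 0 1" --pt "0.083 -0.684 0 0 0 0 1" --pt "0.083 -0.684 0 0 0 0 1" --pt "0.083 -0.684 0 0 0 0 1" --pt "0.083 -0.684 0 0 0 0 1"

```text
time_s: 4.28
position: [0.492, -0.0352, 0.1715]
tcp_rot: [[-0.946, 0.326, -0.002], [0.326, 0.946, 0.001], [0.002, -0.0, -1.0]]
force: [0.2, -0.5, -0.5]
opening: 0.003
grasp_force: 0.0
```

```bash
python3 - <<'E'
from h import *
s,w,W,proj=look("w2")
p=proj([.4935,-.0335,.0575]);print(p,[onz(w,*(p+np.array(d)),.0575,W)[:2].round(4) for d in((0,0),(10,0),(0,10))], proj([.634,-.193,.0615]))
E
```

```text
4.2833 [ 0.492  -0.0352  0.1715] [ 0.2 -0.5 -0.5] 0.003282063677925175
[331.6 199.7] [array([ 0.4935, -0.0335]), array([ 0.4959, -0.0264]), array([ 0.5009, -0.036 ])] [210.5 404.8]
```

View pics/w2.png

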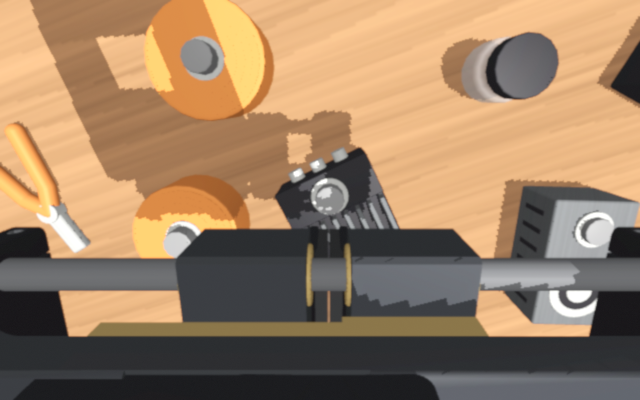

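The amp button is at about (329,197), within 3 px of prediction, so it's right under the tip. The psu button at (595,230) now looks low. Going straight down.

Request:
step_arm --pt "0 0 0.1 0 0 0 1" --pt "0 0 0.2 0 0 0 1" --pt "0 0 0.25 0 0 0 1" --pt "0 0 0.27 0 0 0 1" --pt "0 0 0.28 0 0 0 1" --pt "0 0 0.28 0 0 0 1"

```text
time_s: 4.83
position: [0.4936, -0.0325, 0.0876]
tcp_rot: [[-0.948, 0.319, -0.0], [0.319, 0.948, 0.0], [0.0, 0.0, -1.0]]
force: [-0.7, 0.4, 0.9]
opening: 0.008
grasp_force: 0.0
```

Request:
step_arm --pt "0 0 0.006 0 0 0 1" --pt "0 0 0.012 0 0 0 1" --pt "0 0 0.018 0 0 0 1" --pt "0 0 0.018 0 0 0 1"

```text
time_s: 5.17
position: [0.4935, -0.0335, 0.0829]
tcp_rot: [[-0.947, 0.321, 0.001], [0.321, 0.947, -0.0], [-0.001, 0.0, -1.0]]
force: [-0.5, 0.1, 0.6]
opening: 0.001
grasp_force: 0.0
```

Request:
step_arm --pt "0 0 0.005 0 0 0 1" --pt "0 0 0.01 0 0 0 1" --pt "0 0 0.015 0 0 0 1" --pt "0 0 0.02 0 0 0 1" --pt "0 0 0.02 0 0 0 1"

```text
time_s: 5.58
position: [0.4935, -0.0335, 0.0764]
tcp_rot: [[-0.947, 0.321, 0.0], [0.321, 0.947, -0.0], [-0.0, 0.0, -1.0]]
force: [-0.8, 0.2, 0.3]
opening: 0.001
grasp_force: 0.3
```

Request:
step_arm --pt "0 0 0.003 0 0 0 1" --pt "0 0 0.006 0 0 0 1" --pt "0 0 0.006 0 0 0 1"

```text
time_s: 5.83
position: [0.4935, -0.0335, 0.0753]
tcp_rot: [[-0.947, 0.321, 0.001], [0.321, 0.947, -0.0], [-0.001, -0.0, -1.0]]
force: [-0.5, 0.1, 7.1]
opening: 0.005
grasp_force: 3.7
```

Request:
step_arm --pt "0 0 0.002 0 0 0 1" --pt "0 0 0.002 0 0 0 1"

```text
time_s: 6.0
position: [0.4935, -0.0335, 0.0753]
tcp_rot: [[-0.947, 0.321, 0.001], [0.321, 0.947, -0.0], [-0.001, -0.0, -1.0]]
force: [-1.2, 0.2, 11.3]
opening: 0.004
grasp_force: 6.0
```

Request:
step_arm --pt "0 0 -0.02 0 0 0 1" --pt "0 0 -0.1 0 0 0 1" --pt "0 0 -0.2 0 0 0 1" --pt "0 0 -0.32 0 0 0 1" --pt "0 0 -0.32 0 0 0 1"

```text
time_s: 6.42
position: [0.4964, -0.0343, 0.1752]
tcp_rot: [[-0.947, 0.321, 0.01], [0.321, 0.947, -0.003], [-0.011, 0.0, -1.0]]
force: [1.1, -0.4, -0.2]
opening: 0.0
grasp_force: 0.0
```

Request:
step_arm --pt "-0.613 -0.35 0 0 0 0 1" --pt "-0.613 -0.35 0 0 0 0 1" --pt "-0.613 -0.35 0 0 0 0 1" --pt "-0.613 -0.35 0 0 0 0 1" --pt "-0.613 -0.35 0 0 0 0 1" --pt "-0.613 -0.35 0 0 0 0 1" --pt "-0.613 -0.35 0 0 0 0 1" --pt "-0.613 -0.35 0 0 0 0 1"

```text
time_s: 7.08
position: [0.6324, -0.1914, 0.1688]
tcp_rot: [[-0.947, 0.322, -0.003], [0.322, 0.947, 0.002], [0.004, 0.001, -1.0]]
force: [-0.9, 1.6, -0.2]
opening: 0.001
grasp_force: 0.0
```

```bash
python3 - <<'E'
from h import *
s,w,W,proj=look("w3")
p=proj([.634,-.192,.0615]);print(p,[onz(w,*(p+np.array(d)),.0615,W)[:2].round(4) for d in((0,0),(10,0),(0,10))])
E
```

```text
7.0833 [ 0.6324 -0.1914  0.1688] [-0.9  1.6 -0.2] 0.0014175469470993727
[328.5 203.5] [array([ 0.634, -0.192]), array([ 0.6363, -0.1851]), array([ 0.6412, -0.1945])]
```

View pics/w3.png

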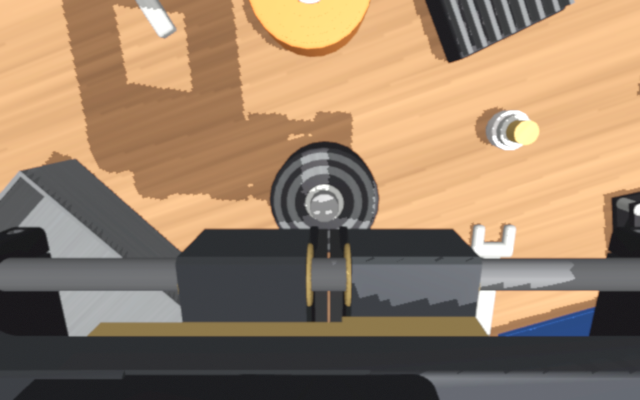

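The speaker button cap is at about (324,204), so I need about 3 mm of correction towards tool -y.

Request:
step_arm --pt "0 -0.008 0.1 0 0 0 1" --pt "0 -0.008 0.2 0 0 0 1" --pt "0 -0.008 0.24 0 0 0 1" --pt "0 -0.008 0.26 0 0 0 1" --pt "0 -0.008 0.27 0 0 0 1" --pt "0 -0.008 0.27 0 0 0 1" --pt "0 -0.008 0.27 0 0 0 1"

```text
time_s: 7.72
position: [0.6337, -0.1942, 0.0905]
tcp_rot: [[-0.947, 0.321, 0.002], [0.321, 0.947, -0.001], [-0.002, -0.0, -1.0]]
force: [0.1, 0.4, 1.0]
opening: 0.008
grasp_force: 0.0
```

Request:
step_arm --pt "0 0 0.005 0 0 0 1" --pt "0 0 0.01 0 0 0 1" --pt "0 0 0.015 0 0 0 1" --pt "0 0 0.02 0 0 0 1" --pt "0 0 0.02 0 0 0 1"

```text
time_s: 8.13
position: [0.6336, -0.1945, 0.0836]
tcp_rot: [[-0.947, 0.321, 0.002], [0.321, 0.947, -0.001], [-0.002, -0.0, -1.0]]
force: [2.0, 0.2, 1.1]
opening: 0.002
grasp_force: 0.8
```

Request:
step_arm --pt "0 0 0.005 0 0 0 1" --pt "0 0 0.01 0 0 0 1" --pt "0 0 0.012 0 0 0 1" --pt "0 0 0.012 0 0 0 1"

```text
time_s: 8.47
position: [0.6331, -0.1943, 0.0795]
tcp_rot: [[-0.947, 0.321, 0.0], [0.321, 0.947, -0.0], [-0.0, -0.0, -1.0]]
force: [1.3, -0.3, 2.1]
opening: 0.007
grasp_force: 1.0
```

Request:
step_arm --pt "0 0 0.003 0 0 0 1" --pt "0 0 0.005 0 0 0 1" --pt "0 0 0.005 0 0 0 1"

```text
time_s: 8.72
position: [0.6331, -0.1943, 0.0794]
tcp_rot: [[-0.947, 0.321, 0.001], [0.321, 0.947, -0.0], [-0.001, -0.0, -1.0]]
force: [-1.2, -0.3, 8.3]
opening: 0.009
grasp_force: 4.1
```

It's home. I'll lift clear and move back so I can see everything.

Request:
step_arm --pt "0 0 0.002 0 0 0 1" --pt "0 0 0.002 0 0 0 1"

```text
time_s: 8.88
position: [0.6332, -0.1943, 0.0794]
tcp_rot: [[-0.947, 0.321, 0.001], [0.321, 0.947, -0.001], [-0.001, -0.0, -1.0]]
force: [-1.0, 1.2, 11.0]
opening: 0.008
grasp_force: 5.4
```

Request:
step_arm --pt "0 0 -0.02 0 0 0 1" --pt "0 0 -0.1 0 0 0 1" --pt "0 0 -0.2 0 0 0 1" --pt "0 0 -0.3 0 0 0 1" --pt "0 0 -0.5 0 0 0 1" --pt "0 0 -0.6 0 0 0 1" --pt "0 0 -0.6 0 0 0 1" --pt "0 0 -0.6 0 0 0 1"

```text
time_s: 9.55
position: [0.6343, -0.1948, 0.2615]
tcp_rot: [[-0.947, 0.321, 0.006], [0.321, 0.947, -0.003], [-0.007, -0.001, -1.0]]
force: [-0.2, 0.7, -0.4]
opening: 0.007
grasp_force: 0.0
```

Request:
step_arm --pt "0.2 -0.6 0 0 0 0 1" --pt "0.2 -0.6 0 0 0 0 1" --pt "0.2 -0.6 0 0 0 0 1" --pt "0.2 -0.6 0 0 0 0 1" --pt "0.2 -0.6 0 0 0 0 1" --pt "0.2 -0.6 0 0 0 0 1" --pt "0.2 -0.6 0 0 0 0 1" --pt "0.2 -0.6 0 0 0 0 1"

```text
time_s: 10.22
position: [0.5177, -0.3442, 0.2556]
tcp_rot: [[-0.947, 0.321, -0.003], [0.321, 0.947, 0.003], [0.003, 0.002, -1.0]]
force: [-0.2, -0.0, -0.4]
opening: 0.006
grasp_force: 0.0
```

```bash
python3 - <<'E'
from h import *
import pickle
t0,s0=pickle.load(open("ts.pkl","rb"));s=capture("scene")
a=lambda c:cv2.resize(c["image"][120:260,160:460,::-1],(630,294),interpolation=cv2.INTER_CUBIC)
cv2.imwrite("pics/end.png",np.vstack([a(s0),a(s)]))
E
```

```text
(no output)
```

View pics/end.png

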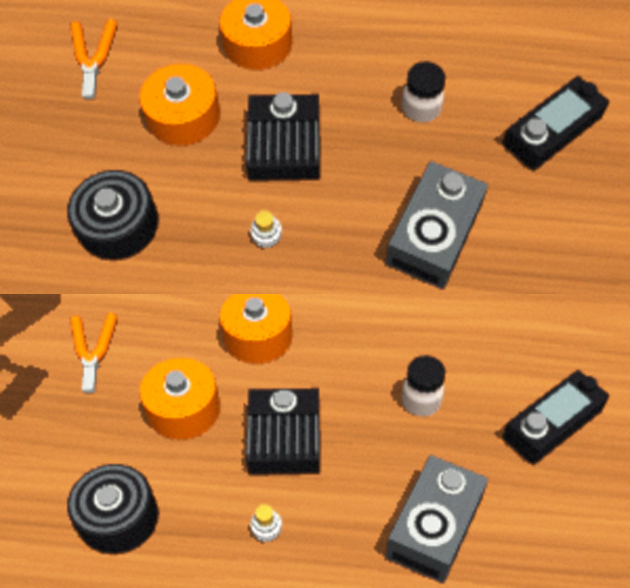

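The before and after views show all three buttons (psu (452,480), amp (283,400), speaker (107,497)) sunk home. The control head and everything else are unmoved, and the hand is clear.

```bash
python3 -c "
from rig import *
print(hand_in())"
```

```text
the job is handed in; nothing more can be done
None
```

I pressed the reset buttons fully home on the power supply, then the amplifier, then the loudspeaker; nothing else moved, the control head's button was left alone, and I handed the job in with the hand clear at about 10 s.

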